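Make up the bar caddy

ROBOT

A 6-joint arm with a two-finger parallel gripper is mounted at the origin on a cart in front of the work surface, level with it; the furniture and walls round the work are solid. World frame = base frame: x ahead of the robot, y to its left, z up, the work surface at z = 0. Lengths are in m, angles in rad, forces in N, time in s.
With the tool pointing down it reaches from about 0.275 to 0.85 m from the base axis. Payload 5.2 kg.
Tool frame: the origin (TCP) lies at the very end of the fingers, on their centre line; the grasp point (between the pads) lies 19 mm behind it; z points along the fingers, y is the line along which they close (so a half turn about z gives the same grasp; the last joint's range is limited). The gripper opens to 85 mm and grips with 20 to 120 N. Pads are 22 mm wide; open, the fingers measure 114 mm over their backs; the gripper's body (76 mm by 85 mm) begins 54 mm behind the grasp point. The pads swing forward as they close: fully open they stand 13 mm farther back than shut.
Start: joints at [1.06, 0.259, 1.535, -0, 1.348, -0.203], TCP at [0.167, 0.524, 0.231] pointing down, gripper open.
Joint ranges: [-3.14, 3.14], [-0.91, 2.08], [0.19, 2.58], [-1.22, 4.36], [0.22, 2.71], [-3.12, 3.12]. Speed limits (rad/s): [2.57, 2.57, 3.14, 3.14, 3.14, 3.14].

INTERFACE

Orientations are given as a unit quaternion [x, y, z, w].
In Python, from cell import sense, grab_frame, camera_info, hand_in gives the robot as it stands. The module is installed in compiled form; this text tells all that it offers.
- The arm moves only by the tool step_arm, never from a script. Its argument "commands" is one flat list of numbers, 7 for each row, row after row: the shift along the world's x, y, z in m, then the turn, a rotation vector about the world's x, y, z in rad, then the opening, from -1 (shut) to 1 (fully open). A call has 1 to 5 rows; each row shifts and turns the commanded pose from where the row before left it; what a row does not reach is not made up. A row lasts 1/10 s, in which the tool goes at most 50 mm and 8.59 degrees, less where a joint would pass 70% of its speed; a pose out of reach is approached as far as the arm can. A call with a gripper value outside its range is refused whole. The fingers move at their own pace and stop on an object; "grip_force" is the grip in N (left out, the last holds). Time passes only in rows, so rows that do not move let the fingers close. It gives the time, the measured TCP pose, the force, the opening and the grip force at its end, in the units of the state.
- sense(): the state, without advancing time (a new reading comes with each control period).
- grab_frame(name): name is "scene" or "top" or "wrist"; returns the picture (400x640x3 uint8, red, green, blue); there is no depth.
- camera_info(name): a dict with "fov_y" (degrees; the focal length in pixels is half the picture's height over the tangent of half this angle, whatever the lens; pixels are square), "cx", "cy" (the principal point, pixels), "D" ([k1, k2, p1, p2, k3] as OpenCV has them; the pictures are not rectified), "R" (3x3) and "t" (3): a world point X has camera coordinates R X + t; the wrist camera has in their place "T_tool_cam" (4x4, takes a point from camera to tool coordinates, whose origin is the TCP and whose axes are the flange's). Camera axes: x right, y down, z forward; pixel columns grow to the right and rows downward; lengths in m; the calibration is good to about 2 mm. A picture is of the moment at which its call begins: read the wrist's pose just before it. camera_info takes no time and is no camera call.
- hand_in(): hands the job in; it is judged then, once.
The state is a dict: "t": time; "q": joint angles; "qd": joint speeds; "effort": joint torques, N m; "eef_pos": TCP position; "orientation": TCP orientation; "contact_force": force on the tool from outside, world axes, zero at the start; "moment": the same for the moment, N m; "opening": finger opening in m; "finger_force": force on a finger pad.
Only numpy, scipy, OpenCV 4.12 (cv2) and the standard library are available. Lean on these libraries where they do the work, as an engineer would, in place of code of your own. Each camera call takes 0.05 s, during which the arm holds its last target. There are 200 camera calls.

TASK

Make up the bar caddy for service: stand the copper jigger in the copper block, the bitters bottle with the white label and red collar in the white block and the copper-knobbed stopper (knob down, as it stands now) in the cork block, each upright and right down in its well, and lay the copper ice tongs level across the caddy's two wooden saddles, centred. The bitters bottle with the blue-green label and blue collar and the white-knobbed stopper are not wanted: leave them standing where they are. Ignore the spare bar tools against the back wall.

Things in the scene. Friction and masses are not known exactly. Their poses are not given: they have to be found in the camera images.
- caddy: Fixed dark tray, 190 (x) x 256 (y) mm, rims 16 mm, end handles 42 mm high; origin mid underside, z up. Three blocks stand at the back (x +50 mm, y -80, 0, +80). In front two pale saddles at y +-55 mm, 14 mm wide, hold the tongs, lying along y, either way round, centre at x -42, y 0 mm: seats 18 mm above the worktop, between cheeks 58 mm apart, 28 mm high; room for fingers between the saddles.
- jigger_block: copper-coloured block 74 x 74 x 32 mm with a round well 54 mm across and 26 mm deep (3 mm chamfer at the mouth), standing on the caddy's floor and fixed; origin at the centre of its underside (8 mm above the worktop), well centred on it, well floor 6 mm above the origin
- bitters_block: white block 74 x 74 x 32 mm with a round well 45 mm across and 26 mm deep, 3 mm chamfer, otherwise as the copper block: well floor 6 mm above its origin
- stopper_block: cork-coloured block 74 x 74 x 32 mm with a round well 40 mm across and 16 mm deep, 3 mm chamfer, otherwise as the copper block: well floor 16 mm above its origin
- jigger: copper double jigger, standing, 84 mm high, 46 mm across at the upper rim, 39 mm at the foot (waisted to the eye, but solid to the fingers as a straight taper: take it just below the upper rim), about 90 g; origin at the centre of its underside
- bitters_a: small brown dropper bottle with a white label and a red collar, black rubber bulb on top, standing, body 33 mm across up to 56 mm, sloping shoulder, collar 24 mm across up to 77 mm, bulb 12 mm across up to 102 mm; about 70 g; origin at the centre of its underside. It is wanted
- bitters_b: the same dropper bottle with a blue-green label and a blue collar; not wanted, stays where it is
- stopper_0: bottle stopper standing on its copper-coloured knob, 47 mm high: knob 28 mm across and 20 mm high, above it the ribbed black rubber plug 20 mm across, by which it is taken; about 50 g; origin at the centre of its underside. It is wanted
- stopper_1: the same stopper with a white knob; not wanted, stays where it is
- tongs: copper ice tongs lying flat, 165 mm long along their x, 44 mm wide (y; take them across this width as a solid bar 44 mm wide), 12 mm high; about 70 g; origin at their centre, on the underside
There are look-alikes about, which are no part of the job. Leave any pink or purple look-alike of the bitters_b alone.

How it is judged:
At the end, for the whole second after the job is handed in: Jigger, white-label bitters, copper stopper: each down (5 mm) on its own well's floor, 11 mm from centre, upright to 0.12 rad. Tongs level on both saddles, 13 mm across, 25 mm along, 0.2 rad from centred. Blue-green bitters and white stopper upright within 30 mm of their start. All at rest (horizontal distance between jigger and jigger_block below 0.011 m and z of jigger in the frame of jigger_block between 0.002 and 0.011 m and angle between each of jigger, bitters_a, stopper_0, tongs, bitters_b, stopper_1's own z axis and vertical below 0.12 rad and linear speed of each of jigger, bitters_a, stopper_0, tongs below 0.03 m/s and horizontal distance between bitters_a and bitters_block below 0.011 m and z of bitters_a in the frame of bitters_block between 0.002 and 0.011 m and horizontal distance between stopper_0 and stopper_block below 0.011 m and z of stopper_0 in the frame of stopper_block between 0.012 and 0.021 m and x of tongs in the frame of caddy between -0.055 and -0.029 m and y of tongs in the frame of caddy between -0.025 and 0.025 m and z of tongs in the frame of caddy between 0.013 and 0.023 m and angle between the x axis of tongs and the y axis of caddy, either way round below 0.2 rad and distance of each of bitters_b, stopper_1 from where it was at the start of the episode below 0.03 m); the robot touches nothing.
It fails at once if an unwanted look-alike (blue-green-label bitters or white-knobbed stopper) is moved 30 mm or more (distance of any of bitters_b, stopper_1 from where it was at the start of the episode above 0.03 m).
It also fails if it takes over 104 s, if anything falls off the work surface, if the arm or the gripper's body presses on something with over 40 N, if the wrist force passes 120 N, or if a joint passes its speed limit or range.

## Working session

There is one attempt and no reset: what is moved stays moved. The work goes in short steps, Python scripts to look and compute and a tool call to move; the robot and the scene stay as the last step left them, time stands still between calls to the robot, and variables do not carry over. Pictures are saved under pics/ and viewed, at most 17 in all, crops included, and the job is handed in when it is done.

Besides the shell and the picture viewer there is one more tool, called after "Request:" as name(argument=value, ...) on one line, values as JSON. step_arm: Moves the arm, as the interface text tells. Its arguments: {"type":"object","properties":{"commands":{"type":"array","items":{"type":"number"}},"grip_force":{"type":"number"}},"required":["commands"]}

```bash
mkdir -p pics; cat > h.py <<'E'
import numpy as np, cv2
from cell import sense, grab_frame, camera_info
from scipy.spatial.transform import Rotation as R
def cam(name,s=None):
    c=camera_info(name); f=200/np.tan(np.radians(c["fov_y"]/2))
    K=np.array([[f,0,c["cx"]],[0,f,c["cy"]],[0,0,1.]])
    D=np.array(c["D"],float)
    if "R" in c: Rm=np.array(c["R"]);t=np.array(c["t"])
    else:
        s=s or sense(); T=np.eye(4);T[:3,:3]=R.from_quat(s["orientation"]).as_matrix();T[:3,3]=s["eef_pos"]
        W=np.linalg.inv(T@np.array(c["T_tool_cam"]));Rm=W[:3,:3];t=W[:3,3]
    return K,D,Rm,t
def cast(C,uv,z):
    K,D,Rm,t=C
    p=cv2.undistortPoints(np.array(uv,float).reshape(-1,1,2),K,D).reshape(-1,2)
    d=np.c_[p,np.ones(len(p))]@Rm; o=-Rm.T@t
    return o+d*((z-o[2])/d[:,2])[:,None]
def proj(C,X):
    K,D,Rm,t=C
    return cv2.projectPoints(np.array(X,float).reshape(-1,1,3),cv2.Rodrigues(Rm)[0],t,K,D)[0].reshape(-1,2)
def save(n,im,box=None,sc=1):
    if box: im=im[box[1]:box[3],box[0]:box[2]]
    cv2.imwrite(f"pics/{n}.png",cv2.resize(im[:,:,::-1],None,fx=sc,fy=sc,interpolation=cv2.INTER_CUBIC))
E
python3 - <<'E'
from h import *
s=sense(); print(s["t"],s["eef_pos"],s["orientation"],s["opening"])
for n in("scene","top"):
    im=grab_frame(n); np.save(f"pics/{n}0.npy",im); save(n+"0",im,None,1.25)
    C=cam(n); print(n,-C[2].T@C[3],C[2][2],C[1])
print(camera_info("wrist"))
E
```

```text
0.0 [0.16635329 0.5236862  0.23045506] [ 1.53296648e-01  9.88179778e-01 -8.69427667e-04 -3.28934618e-04] 0.08609118353238232
scene [0.08318676 0.76887055 1.06891562] [ 0.31396634 -0.55368077 -0.77127346] [0.03865926 0.         0.         0.         0.        ]
top [0.2490864  0.03120966 1.57629163] [ 0.15770431 -0.01389693 -0.98738859] [-0.13306133  0.          0.          0.          0.        ]
{'fov_y': 62.68437047749789, 'cx': 321.0869212693281, 'cy': 204.10146189384247, 'D': array([-0.0524214,  0.       ,  0.       ,  0.       ,  0.       ]), 'T_tool_cam': array([[ 5.16521173e-04, -9.55700221e-01, -2.94341333e-01,
         7.57659841e-02],
       [ 9.99999859e-01,  4.58084672e-04,  2.67476798e-04,
         4.08177244e-04],
       [-1.20794381e-04, -2.94341430e-01,  9.55700323e-01,
        -1.42426666e-01],
       [ 0.00000000e+00,  0.00000000e+00,  0.00000000e+00,
         1.00000000e+00]])}
```

View pics/scene0.png

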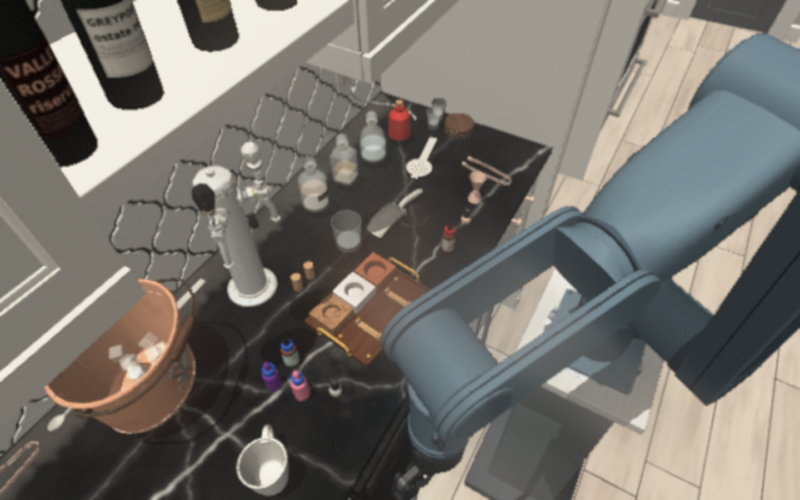

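View pics/top0.png

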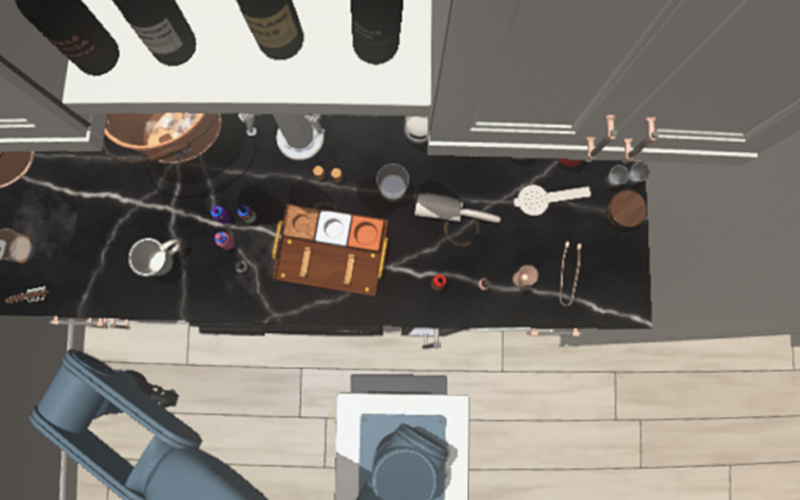

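Scene and top pictures: the wanted things lie to the right in the top picture. Candidates, as px in the top picture at 1.25x:
- Bitters: red-collar bottle (439,282), with blue/purple/pink ones at (246,213), (221,213) and (224,239).
- Stoppers: copper (484,284), white (241,267), and two corks (318,172) and (336,174).
- Jigger (525,275) and tongs (570,272).
- Caddy (333,250).

I choose red collar, copper stopper, jigger and tongs, and check them in a crop.

```bash
python3 - <<'E'
from h import *
im=np.load("pics/top0.npy"); C=cam("top")
save("crop1",im,(210,155,480,255),2.95)
hsv=cv2.cvtColor(im,cv2.COLOR_RGB2HSV)
m=((hsv[...,2]>75)&(hsv[...,1]>40)).astype(np.uint8)
m[:,:205]=0;m[:150]=0;m[250:]=0;m[:,490:]=0
n,l,st,ce=cv2.connectedComponentsWithStats(m)
for i in range(1,n):
    if st[i,4]>12: print(st[i],ce[i].round(1),cast(C,[ce[i]],.03)[0].round(3),im[l==i].mean(0).round())
s=np.load("pics/scene0.npy"); save("crop2",s,(240,60,420,290),2.6)
E
```

```text
[486 160   4  12  25] [488.2 165.5] [ 0.62  -0.513  0.03 ] [92. 68. 54.]
[ 217  163   94   74 4605] [263.5 202.1] [0.49  0.186 0.03 ] [144.  93.  62.]
[355 178   3   9  16] [356.2 181.5] [ 0.559 -0.096  0.03 ] [82. 66. 50.]
[451 193   5  10  33] [452.9 197. ] [ 0.517 -0.396  0.03 ] [139. 122. 109.]
[459 194   7  33  83] [462.  208.7] [ 0.481 -0.424  0.03 ] [119. 104.  94.]
[448 204   5  23  53] [449.5 215.2] [ 0.46  -0.384  0.03 ] [109.  97.  87.]
[410 212  21  18 293] [420.1 220.7] [ 0.442 -0.293  0.03 ] [154. 125. 109.]
[345 218  12  14 111] [350.5 224.5] [ 0.426 -0.079  0.03 ] [146.  56.  47.]
[382 222  11  11  60] [386.1 227.2] [ 0.42  -0.188  0.03 ] [122.  99.  87.]
[447 228   6  17  29] [448.7 237.3] [ 0.392 -0.381  0.03 ] [98. 84. 76.]
[455 228   6  15  31] [457.8 234.6] [ 0.401 -0.409  0.03 ] [112.  99.  91.]
```

View pics/crop1.png

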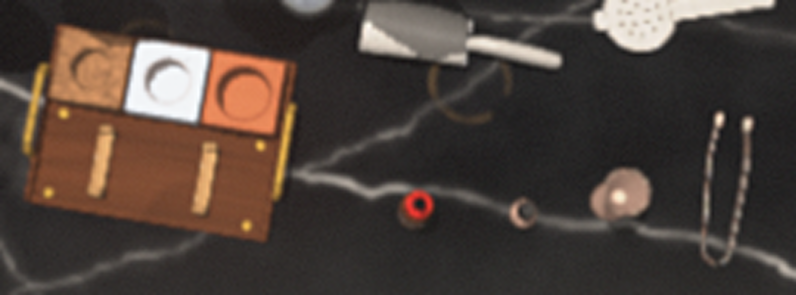

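View pics/crop2.png

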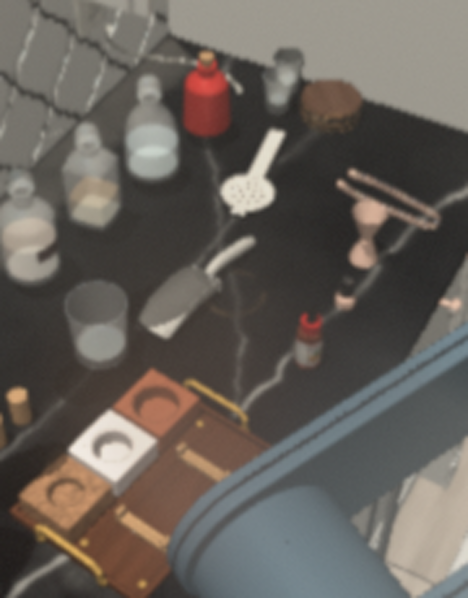

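Crop shows the red-collar bottle at (417,208), copper stopper (521,212), jigger (630,192), tongs (727,190), and blocks copper (244,92), white (168,82), cork (93,68). The scene crop confirms the white label on the red-collar bottle at (308,345).

```bash
python3 - <<'E'
from h import *
C=cam("top")
P={"jig":(630,192,.084),"bit":(419,205,.102),"stop":(523,210,.047),"t1":(720,118,.01),"t2":(748,123,.01),"tb":(715,264,.01),
"cork":(95,68,.040),"wh":(169,79,.040),"cop":(245,93,.040),"w1":(133,38,.04),"w2":(212,46,.04),"w3":(203,124,.04),"w4":(123,112,.04),"sadL":(101,160,.018),"sadR":(205,178,.018)}
for k,(u,v,z) in P.items(): print(k,cast(C,[(u/2.95+210-.5,v/2.95+155-.5)],z)[0].round(4))
im=np.load("pics/top0.npy");hsv=cv2.cvtColor(im,cv2.COLOR_RGB2HSV)
s=np.load("pics/scene0.npy")
E
```

```text
jig [ 0.4384 -0.2901  0.084 ]
bit [ 0.4195 -0.0772  0.102 ]
stop [ 0.4227 -0.1875  0.047 ]
t1 [ 0.5287 -0.4043  0.01  ]
t2 [ 0.5239 -0.4347  0.01  ]
tb [ 0.3733 -0.3956  0.01  ]
cork [0.5627 0.2548 0.04  ]
wh [0.5526 0.1776 0.04  ]
cop [0.5394 0.0987 0.04  ]
w1 [0.5952 0.2166 0.04  ]
w2 [0.5883 0.1343 0.04  ]
w3 [0.5062 0.141  0.04  ]
w4 [0.5171 0.2239 0.04  ]
sadL [0.4698 0.2476 0.018 ]
sadR [0.4532 0.1388 0.018 ]
```

Request:
step_arm(commands=[0.04,-0.03,0.03,0,0,0,1,0.04,-0.03,0.03,0,0,0,1,0.04,-0.03,0.0,0,0,0,1,0.03,-0.04,0,0,0,0,1,0.02,-0.045,0,0,0,0,1])

```text
t: 0.6
eef_pos: [0.327, 0.3564, 0.2823]
orientation: [0.153, 0.988, -0.0, 0.0]
contact_force: [0.3, 0.0, 0.0]
opening: 0.0852
finger_force: 0.0
```

Request:
step_arm(commands=[0.02,-0.045,0,0,0,0.0,1,0,-0.05,0,0,0,0,1,0,-0.05,0,0,0,0,1,0,-0.03,0,0,0,0,1,0,0,0,0,0,0,1])

```text
t: 1.1
eef_pos: [0.3449, 0.1796, 0.2826]
orientation: [0.156, 0.988, -0.001, -0.0]
contact_force: [1.1, 0.7, 0.9]
opening: 0.0852
finger_force: 0.0
```

```bash
python3 - <<'E'
from h import *
s=sense(); im=grab_frame("wrist"); np.save("pics/wcad.npy",im); save("wcad",im,None,1.25)
C=cam("wrist",s); np.savez("pics/wcadC.npz",*C); print(s["t"])
E
```

```text
1.1
```

View pics/wcad.png

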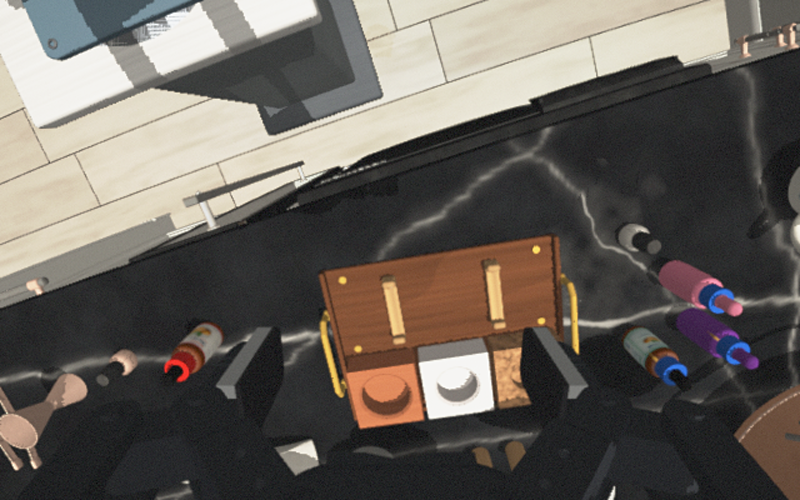

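Request:
step_arm(commands=[0,-0.05,0,0,0,0.0,1,0,-0.05,0,0,0,0,1,0,-0.05,0,0,0,0,1,0,-0.05,0,0,0,0,1,0,-0.05,0,0,0,0,1])

```text
t: 1.65
eef_pos: [0.3454, -0.0681, 0.2829]
orientation: [0.152, 0.988, 0.0, 0.001]
contact_force: [1.6, -0.4, 0.8]
opening: 0.0854
finger_force: 0.0
```

Request:
step_arm(commands=[-0.01,-0.05,0,0,0,0.0,1,-0.01,-0.05,0,0,0,0,1,-0.01,-0.05,0,0,0,0,1,0,0,0,0,0,0,1,0,0,0,0,0,0,1])

```text
t: 2.15
eef_pos: [0.316, -0.2147, 0.2823]
orientation: [0.155, 0.988, 0.001, -0.0]
contact_force: [0.1, 0.8, -0.2]
opening: 0.0853
finger_force: 0.0
```

```bash
python3 - <<'E'
from h import *
s=sense(); im=grab_frame("wrist"); np.save("pics/wobj.npy",im); save("wobj",im,None,1.25)
C=cam("wrist",s); np.savez("pics/wobjC.npz",*C); print(s["t"],s["eef_pos"])
E
```

```text
2.15 [ 0.31597771 -0.21473857  0.282252  ]
```

View pics/wobj.png

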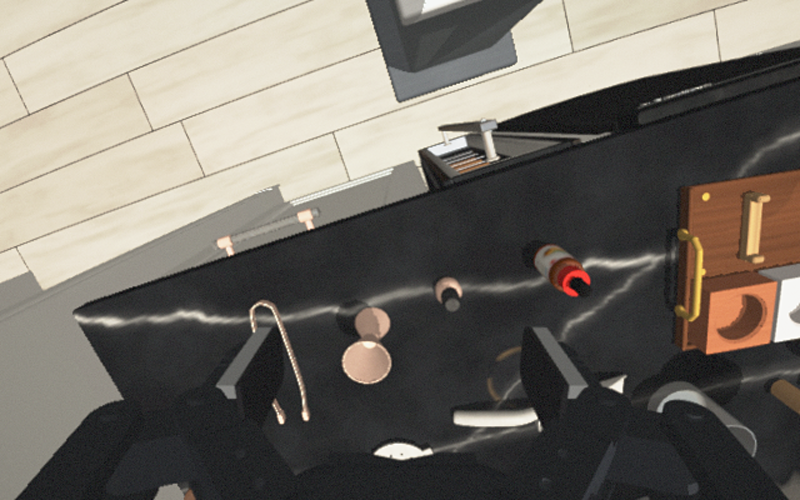

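The caddy picture shows the white block's top at (417,348)-(495,407), copper well (386,388), and saddles at (393,310) and (494,294). The object picture shows jigger rim (366,362), stopper plug top (452,303), bitters collar (574,280) and tongs bend (263,303), tips (281,417)/(305,416).

```bash
python3 - <<'E'
from h import *
def ld(n): 
    z=np.load(f"pics/{n}C.npz"); return [z[f"arr_{i}"] for i in range(4)]
C=ld("wobj")
for k,(u,v,z) in {"jig rim":(366,362,.084),"jig foot":(373,327,0),"stop top":(452,304,.047),"stop knob":(448,290,.012),"bit tip":(583,289,.1),"collar":(574,280,.077),"bit base":(549,254,.01),"tip1":(281,418,.006),"tip2":(305,416,.006),"bend":(263,303,.006),"legmidL":(268,360,.006),"legmidR":(289,360,.006)}.items():
    print(k,cast(C,[(u/1.25,v/1.25)],z)[0].round(4))
C=ld("wcad"); im=np.load("pics/wcad.npy"); hsv=cv2.cvtColor(im,cv2.COLOR_RGB2HSV)
for k,(u,v,z) in {"w1":(417,349,.04),"w2":(488,338,.04),"w3":(495,407,.04),"w4":(426,419,.04),"c4":(358,429,.04),"c1":(346,372,.04),"sR0":(386,277,.018),"sR1":(400,342,.018),"sL0":(490,262,.018),"sL1":(500,325,.018),"p1":(342,281,.016),"p2":(537,250,.016),"p3":(358,349,.016),"p4":(541,322,.016)}.items():
    print(k,cast(C,[(u/1.25,v/1.25)],z)[0].round(4))
# white block mask
m=cv2.inRange(hsv,(0,0,150),(180,40,255)); m[:260]=0; m[340:]=0; m[:,:325]=0; m[:,405:]=0
c=max(cv2.findContours(m,0,2)[0],key=cv2.contourArea); c=cv2.convexHull(c)[:,0]
w=cast(C,c,.04)[:,:2]; r=cv2.minAreaRect((w*1000).astype(np.float32)); print("white rect mm",r)
# caddy brown silhouette skip; crop
save("c3",im,(250,180,470,350),3.6)
E
```

```text
jig rim [ 0.4344 -0.287   0.084 ]
jig foot [ 0.4405 -0.2877  0.    ]
stop top [ 0.4188 -0.1935  0.047 ]
stop knob [ 0.4178 -0.1934  0.012 ]
bit tip [ 0.4158 -0.082   0.1   ]
collar [ 0.4166 -0.0807  0.077 ]
bit base [ 0.4122 -0.0796  0.01  ]
tip1 [ 0.5213 -0.4353  0.006 ]
tip2 [ 0.5273 -0.4057  0.006 ]
bend [ 0.3727 -0.3937  0.006 ]
legmidL [ 0.4411 -0.4175  0.006 ]
legmidR [ 0.4485 -0.3938  0.006 ]
w1 [0.4898 0.1505 0.04  ]
w2 [0.5004 0.2253 0.04  ]
w3 [0.5872 0.2118 0.04  ]
w4 [0.5787 0.1337 0.04  ]
c4 [0.5683 0.0557 0.04  ]
c1 [0.4933 0.069  0.04  ]
sR0 [0.4102 0.1417 0.018 ]
sR1 [0.4879 0.132  0.018 ]
sL0 [0.4277 0.2504 0.018 ]
sL1 [0.5019 0.2431 0.018 ]
p1 [0.4008 0.0953 0.016 ]
p2 [0.4308 0.3008 0.016 ]
p3 [0.483  0.0839 0.016 ]
p4 [0.5137 0.2876 0.016 ]
white rect mm ((547.2194213867188, 178.5403594970703), (75.40302276611328, 75.80646514892578), 81.96821594238281)
```

View pics/c3.png

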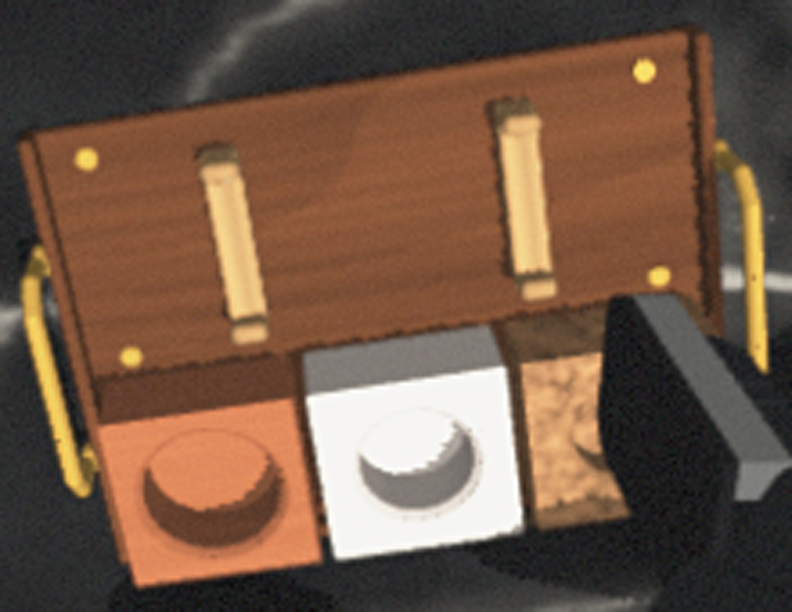

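```bash
python3 - <<'E'
from h import *
z=np.load("pics/wcadC.npz"); C=[z[f"arr_{i}"] for i in range(4)]
f=lambda p,z:cast(C,(np.array(p)/3.6+[250-.36,180-.36]),z)[:,:2]
W=f([(305,393),(504,365),(525,532),(337,560)],.04);K=f([(100,425),(297,400),(322,560),(135,586)],.04)
print(W.round(4),W.mean(0),K.round(4),K.mean(0))
print("wells",f([(418,460),(213,490)],.039))
print("pegs",f([(87,159),(644,70),(131,357),(658,276)],.0085).round(4))
print("cheek tops R,L",f([(218,160),(250,330)],.024).mean(0),f([(514,115),(538,290)],.024).mean(0))
print("seat R,L",f([(222,170),(248,320)],.018).mean(0),f([(520,135),(535,278)],.018).mean(0))
# joint fit: caddy pose from W (y0), K (y-80)
import itertools
loc=[(13,-37),(13,37),(87,37),(87,-37)]
A=np.array([(x/1000,y/1000) for x,y in loc]+[(x/1000,y/1000-.08) for x,y in loc]);B=np.r_[W,K]
ac,bc=A.mean(0),B.mean(0);U,S,V=np.linalg.svd((A-ac).T@(B-bc));Rm=(U@V).T;t=bc-Rm@ac
print("yaw",np.degrees(np.arctan2(Rm[1,0],Rm[0,0])),t,"res",np.abs(A@Rm.T+t-B).max(0))
for n,p in {"cop":(.05,-.08),"wh":(.05,0),"cork":(.05,.08),"tongs":(-.042,0)}.items(): print(n,(Rm@p+t).round(4))
E
```

```text
[[0.504  0.1471]
 [0.5155 0.2205]
 [0.59   0.2104]
 [0.5797 0.1369]] [0.54728911 0.17874542] [[0.4937 0.0697]
 [0.5059 0.1434]
 [0.5779 0.1313]
 [0.5673 0.0572]] [0.53620995 0.10041741]
wells [[0.54583156 0.1793185 ]
 [0.53460849 0.10074836]]
pegs [[0.4019 0.0941]
 [0.432  0.3015]
 [0.4861 0.0814]
 [0.516  0.289 ]]
cheek tops R,L [0.44649685 0.13810193] [0.4633236  0.24539614]
seat R,L [0.44901442 0.13750257] [0.46760896 0.2461793 ]
yaw -8.409806667409939 [0.49813726 0.18646392] res [0.00159537 0.00139219]
cop [0.5359 0.1   ]
wh [0.5476 0.1792]
cork [0.5593 0.2583]
tongs [0.4566 0.1926]
```

Request:
step_arm(commands=[0.012,-0.0073,-0.012,0,0,-0.14,1,0.012,-0.0073,-0.012,0,0,-0.14,1,0.012,-0.0073,-0.012,0,0,-0.14,1,0.012,-0.0073,-0.012,0,0,-0.14,1,0.012,-0.0073,-0.012,0,0,-0.14,1], grip_force=35)

```text
t: 2.7
eef_pos: [0.3775, -0.2485, 0.2224]
orientation: [0.484, 0.875, 0.0, 0.0]
contact_force: [1.2, -0.6, 0.1]
opening: 0.0852
finger_force: 0.0
```

Request:
step_arm(commands=[0.012,-0.0073,-0.012,0,0,-0.14,1,0.012,-0.0073,-0.012,0,0,-0.14,1,0.012,-0.0073,-0.012,0,0,-0.14,1,0.012,-0.0073,-0.012,0,0,-0.14,1,0.012,-0.0073,-0.012,0,0,-0.14,1])

```text
t: 3.2
eef_pos: [0.4377, -0.2847, 0.1624]
orientation: [0.754, 0.656, 0.0, -0.0]
contact_force: [0.1, 0.0, 0.5]
opening: 0.0856
finger_force: 0.0
```

```bash
python3 - <<'E'
from h import *
s=sense(); print(s["eef_pos"],np.degrees(R.from_quat(s["orientation"]).as_rotvec()), np.degrees(s["q"]).round(1)); M=R.from_quat(s["orientation"]).as_matrix(); print(np.degrees(np.arctan2(M[1,1],M[0,1])))
s=sense();im=grab_frame("wrist"); save("w2",im,None,1.25); np.save("pics/w2.npy",im);C=cam("wrist",s); np.savez("pics/w2C.npz",*C)
E
```

```text
[ 0.43769334 -0.28470583  0.16236699] [-1.35769688e+02 -1.18155926e+02 -4.42734701e-02] [-45.3  15.3  97.5   0.   67.2 -37.4]
-7.936028477368655
```

View pics/w2.png

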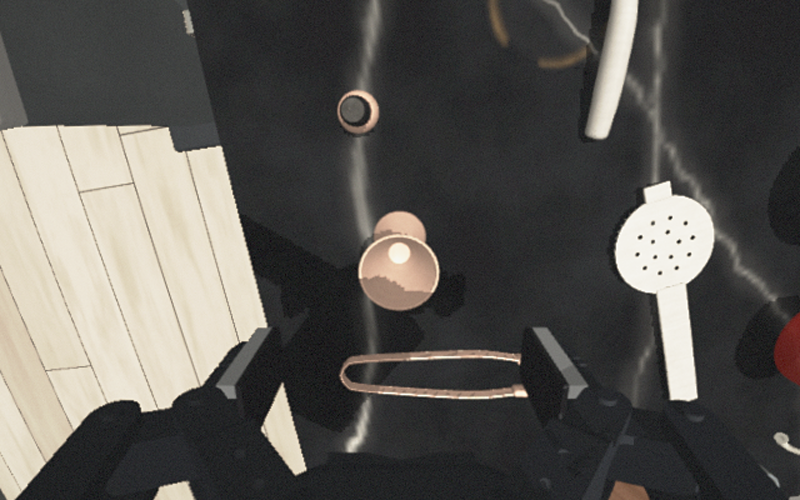

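Jigger rim at (399,271), stopper plug top (355,110), knob ring (358,112), tongs bend (341,376), legs y 353/397.

```bash
python3 - <<'E'
from h import *
z=np.load("pics/w2C.npz"); C=[z[f"arr_{i}"] for i in range(4)]
for k,(u,v,z) in {"rim":(399,271,.084),"stop top":(355,110,.047),"knob":(358,112,.015),"bend":(341,376,.006),"leg1":(440,354,.006),"leg2":(440,396,.006),"leg1b":(515,354,.006),"leg2b":(515,393,.006)}.items(): print(k,cast(C,[(u/1.25,v/1.25)],z)[0].round(4))
print(proj(C,[[.4485,-.407,.006]])*1.25)
E
```

```text
rim [ 0.4356 -0.2862  0.084 ]
stop top [ 0.4217 -0.1947  0.047 ]
knob [ 0.4203 -0.1944  0.015 ]
bend [ 0.3698 -0.3994  0.006 ]
leg1 [ 0.4548 -0.3898  0.006 ]
leg2 [ 0.4504 -0.4306  0.006 ]
leg1b [ 0.5164 -0.3987  0.006 ]
leg2b [ 0.5146 -0.437   0.006 ]
[[434.77864182 372.74237067]]
```

Request:
step_arm(commands=[-0.0015,-0.0015,-0.03,0,0,0,1,0,0,-0.04,0,0,0,1,0,0,-0.03,0,0,0,1,0,0,-0.012,0,0,0,1,0,0,0,0,0,0,1])

```text
t: 3.75
eef_pos: [0.4342, -0.2865, 0.0497]
orientation: [0.753, 0.658, 0.0, -0.002]
contact_force: [0.0, -1.2, 0.3]
opening: 0.0856
finger_force: 0.0
```

Request:
step_arm(commands=[0,0,0,0,0,0,-1,0,0,0,0,0,0,-1,0,0,0,0,0,0,-1,0,0,0,0,0,0,-1,0,0,0,0,0,0,-1])

```text
t: 4.25
eef_pos: [0.4351, -0.2898, 0.0525]
orientation: [0.754, 0.657, 0.0, 0.002]
contact_force: [0.5, 0.5, 6.5]
opening: 0.0433
finger_force: 34.9
```

Request:
step_arm(commands=[0,0,0,0,0,0,-1,0,0,0.01,0,0,0,-1,0,0,0.04,0,0,0,-1,0,0,0.05,0,0,0,-1,0,0,0.03,0,0,0,-1])

```text
t: 4.75
eef_pos: [0.4351, -0.2898, 0.1852]
orientation: [0.754, 0.657, 0.0, 0.002]
contact_force: [-0.5, -1.1, -1.2]
opening: 0.0437
finger_force: 36.2
```

```bash
cat >> h.py <<'E'
def blobs(im,lo,hi,box,amin=30):
    hsv=cv2.cvtColor(im,cv2.COLOR_RGB2HSV);m=cv2.inRange(hsv,lo,hi)
    q=np.zeros_like(m);q[box[1]:box[3],box[0]:box[2]]=m[box[1]:box[3],box[0]:box[2]]
    return [c for c in cv2.findContours(q,0,2)[0] if cv2.contourArea(c)>amin]
E
python3 - <<'E'
from h import *
s=sense();im=grab_frame("wrist");np.save("pics/w3.npy",im)
save("w3",im,(150,120,480,340),2)
E
```

```text
(no output)
```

View pics/w3.png

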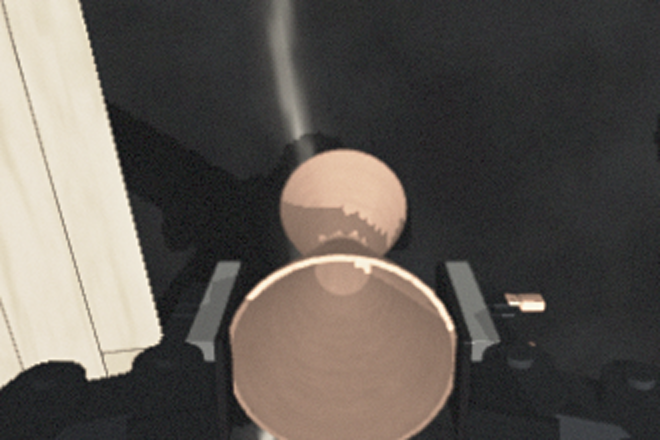

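The jigger is held between the pads, its rim centred near crop (343,348) and its foot near (343,209).

```bash
python3 - <<'E'
from h import *
s=sense();C=cam("wrist",s)
for n,u,v,z in(("rim",343,348,.217),("foot",343,209,.133)): print(n,(cast(C,[(u/2+150,v/2+120)],z)[0]-s["eef_pos"]).round(4))
print(s["eef_pos"])
E
```

```text
rim [-0.0001  0.0028  0.0274]
foot [ 0.0004  0.0001 -0.0566]
[ 0.43680643 -0.29142828  0.18957478]
```

Request:
step_arm(commands=[0.01,0.04,0.0,0,0,0,-1,0.01,0.045,0.0,0,0,0,-1,0.012,0.045,0.0,0,0,0,-1,0.012,0.045,0.0,0,0,0,-1,0.012,0.045,0.0,0,0,0,-1])

```text
t: 5.3
eef_pos: [0.4903, -0.0672, 0.1815]
orientation: [0.754, 0.657, 0.0, 0.0]
contact_force: [0.8, 0.9, -1.0]
opening: 0.0434
finger_force: 36.2
```

Request:
step_arm(commands=[0.012,0.045,0.0,0,0,0,-1,0.012,0.045,0.0,0,0,0,-1,0.01,0.04,0.0,0,0,0,-1,0.01,0.04,0.0,0,0,0,-1,0,0,0,0,0,0,-1])

```text
t: 5.8
eef_pos: [0.5347, 0.1057, 0.1814]
orientation: [0.752, 0.659, 0.001, -0.0]
contact_force: [-0.8, -0.8, -0.8]
opening: 0.0433
finger_force: 36.2
```

```bash
python3 - <<'E'
from h import *
s=sense();print(s["t"],s["eef_pos"],s["opening"]); M=R.from_quat(s["orientation"]).as_matrix(); print(np.degrees(np.arctan2(M[1,1],M[0,1])))
E
```

```text
5.8 [0.53467742 0.10572852 0.18135088] 0.04327517033996901
-7.572861808883609
```

Request:
step_arm(commands=[0.002,-0.006,-0.03,0,0,0,-1,0,0,-0.035,0,0,0,-1,0,0,-0.02,0,0,0,-1,0,0,-0.01,0,0,0,-1,0,0,0,0,0,0,-1])

```text
t: 6.3
eef_pos: [0.5354, 0.0946, 0.0849]
orientation: [0.754, 0.657, -0.001, -0.001]
contact_force: [-0.1, 0.7, -0.6]
opening: 0.0432
finger_force: 36.1
```

Request:
step_arm(commands=[0,0,-0.005,0,0,0,-1,0,0,-0.005,0,0,0,-1,0,0,-0.004,0,0,0,-1,0,0,-0.003,0,0,0,-1,0,0,0,0,0,0,-1])

```text
t: 6.8
eef_pos: [0.5361, 0.0952, 0.0685]
orientation: [0.754, 0.657, -0.0, -0.0]
contact_force: [-0.4, -0.2, 0.1]
opening: 0.0432
finger_force: 36.2
```

Request:
step_arm(commands=[0,0.003,-0.001,0,0,0,-1,0,0,-0.001,0,0,0,-1,0,0,-0.001,0,0,0,-1,0,0,0,0,0,0,1,0,0,0,0,0,0,1])

```text
t: 7.3
eef_pos: [0.5364, 0.0981, 0.0659]
orientation: [0.754, 0.657, 0.0, 0.0]
contact_force: [-0.9, 0.0, 1.0]
opening: 0.0709
finger_force: 0.0
```

Request:
step_arm(commands=[0,0,0,0,0,0,1,0,0,0,0,0,0,1,0,0,0.03,0,0,0,1,0,0,0.05,0,0,0,1,0,0,0.04,0,0,0,1])

```text
t: 7.8
eef_pos: [0.5363, 0.0981, 0.1876]
orientation: [0.754, 0.657, 0.0, 0.0]
contact_force: [1.4, -1.1, 0.1]
opening: 0.0854
finger_force: 0.0
```

```bash
python3 - <<'E'
from h import *
s=sense();print(s["t"],s["eef_pos"],s["opening"]); C=cam("wrist",s);im=grab_frame("wrist")
save("w4",im,None,1.25);np.save("pics/w4.npy",im);np.savez("pics/w4C.npz",*C)
print(proj(C,[[.536,.1,.098],[.536,.1,.014]])*1.25)
E
```

```text
7.8 [0.53631768 0.0981212  0.1875674 ] 0.08542293260671967
[[401.21642014 258.99736106]
 [401.31585255 226.64602205]]
```

View pics/w4.png

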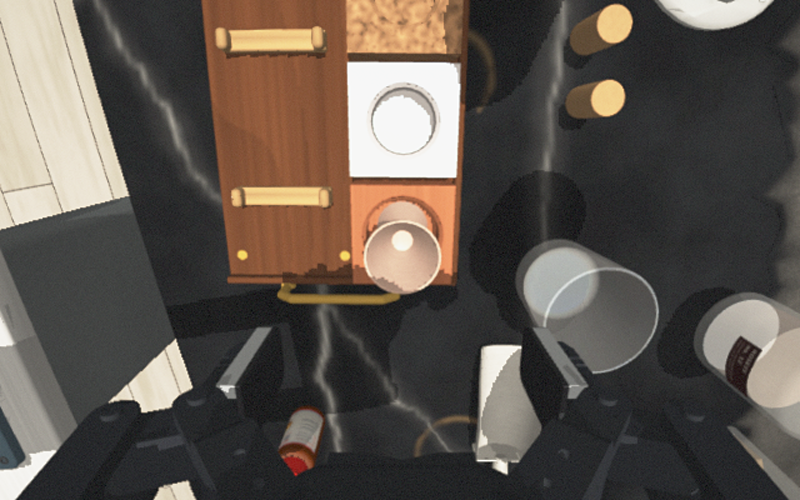

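Jigger stands in the copper well (rim (402,257), as predicted). White well (404,120), saddles centred (271,40) and (281,196).

```bash
python3 - <<'E'
from h import *
z=np.load("pics/w4C.npz"); C=[z[f"arr_{i}"] for i in range(4)]
for k,(u,v,z) in {"white":(403.5,120,.04),"well":(404,120,.038),"copper edges":(404,231,.04),"s1":(271,40,.022),"s2":(281,196,.022),"bitbase":(305,412,.04)}.items(): print(k,cast(C,[(u/1.25,v/1.25)],z)[0].round(4))
im=np.load("pics/w4.npy")
E
```

```text
white [0.5484 0.179  0.04  ]
well [0.5487 0.179  0.038 ]
copper edges [0.5383 0.1026 0.04  ]
s1 [0.4654 0.2448 0.022 ]
s2 [0.4494 0.1379 0.022 ]
bitbase [ 0.434  -0.0423  0.04  ]
```

Request:
step_arm(commands=[-0.02,-0.035,0,0,0,0,1,-0.025,-0.035,0,0,0,0,1,-0.025,-0.036,0,0,0,0,1,-0.025,-0.036,0,0,0,0,1,-0.024,-0.037,0,0,0,0,1])

```text
t: 8.35
eef_pos: [0.4161, -0.0818, 0.1857]
orientation: [0.754, 0.657, 0.0, 0.0]
contact_force: [-0.0, -1.8, 0.7]
opening: 0.0855
finger_force: 0.0
```

Request:
step_arm(commands=[0,0,-0.02,0,0,0,1,0,0,-0.04,0,0,0,1,0,0,-0.04,0,0,0,1,0,0,-0.02,0,0,0,1,0,0,0,0,0,0,1])

```text
t: 8.85
eef_pos: [0.4149, -0.0799, 0.0632]
orientation: [0.754, 0.657, -0.001, -0.003]
contact_force: [-0.3, 0.6, -0.0]
opening: 0.0853
finger_force: 0.0
```

```bash
python3 - <<'E'
from h import *
s=sense();print(s["t"],s["eef_pos"],s["contact_force"])
E
```

```text
8.85 [ 0.41487879 -0.07991493  0.06321923] [-0.33997253  0.55346821 -0.01569655]
```

Down 28 mm more, slowly, then grip and lift.

Request:
step_arm(commands=[0.001,0,-0.015,0,0,0,1,0,0,-0.009,0,0,0,1,0,0,-0.004,0,0,0,1,0,0,0,0,0,0,-1,0,0,0,0,0,0,-1], grip_force=35)

```text
t: 9.35
eef_pos: [0.4187, -0.081, 0.0383]
orientation: [0.754, 0.657, 0.0, 0.0]
contact_force: [0.2, -0.5, -0.2]
opening: 0.0591
finger_force: 0.0
```

Request:
step_arm(commands=[0,0,0,0,0,0,-1,0,0,0,0,0,0,-1,0,0,0,0,0,0,-1,0,0,0,0,0,0,-1,0,0,0,0,0,0,-1])

```text
t: 9.85
eef_pos: [0.4189, -0.0812, 0.0384]
orientation: [0.754, 0.657, 0.0, 0.001]
contact_force: [0.7, 0.8, 6.0]
opening: 0.0313
finger_force: 34.5
```

Request:
step_arm(commands=[0,0,0.01,0,0,0,-1,0,0,0.03,0,0,0,-1,0,0,0.05,0,0,0,-1,0,0,0.04,0,0,0,-1,0,0,0,0,0,0,-1])

```text
t: 10.35
eef_pos: [0.4215, -0.0823, 0.1734]
orientation: [0.754, 0.657, 0.002, 0.005]
contact_force: [0.6, -0.4, -0.1]
opening: 0.0313
finger_force: 35.0
```

```bash
python3 - <<'E'
from h import *
s=sense();print(s["t"],s["eef_pos"],s["opening"],s["finger_force"]); C=cam("wrist",s);im=grab_frame("wrist");np.save("pics/w5.npy",im)
for b in blobs(im,(0,170,110),(8,255,255),(200,100,450,400))+blobs(im,(172,170,110),(180,255,255),(200,100,450,400)): print(cv2.boundingRect(b),b.mean((0,1)),cv2.contourArea(b))
p=np.array(s["eef_pos"])
print(proj(C,[p+[0,0,.077-.034],p+[0,0,.102-.034]]))
E
```

```text
10.35 [ 0.42147004 -0.08232158  0.17343797] 0.031285286232038315 35.0255298439879
(286, 265, 67, 71) [317.5106383  298.77304965] 2489.0
[[323.44938148 324.23713112]
 [324.86567186 379.38347358]]
```

Request:
step_arm(commands=[0.02,0.04,0.005,0,0,0,-1,0.02,0.04,0,0,0,0,-1,0.02,0.04,0,0,0,0,-1,0.02,0.04,0,0,0,0,-1,0.02,0.04,0,0,0,0,-1])

```text
t: 10.9
eef_pos: [0.5175, 0.1208, 0.1711]
orientation: [0.754, 0.657, -0.001, -0.001]
contact_force: [0.7, -0.5, -0.8]
opening: 0.031
finger_force: 35.0
```

Request:
step_arm(commands=[0.015,0.03,0,0,0,0,-1,0.013,0.03,0,0,0,0,-1,0,0,0,0,0,0,-1,0,0,0,0,0,0,-1,0,0,0,0,0,0,-1])

```text
t: 11.4
eef_pos: [0.5451, 0.1783, 0.1716]
orientation: [0.754, 0.657, -0.001, -0.001]
contact_force: [0.5, 0.4, -0.6]
opening: 0.0309
finger_force: 35.0
```

```bash
python3 - <<'E'
from h import *
s=sense();print(s["t"],s["eef_pos"],s["orientation"])
E
```

```text
11.4 [0.54513361 0.17830259 0.17159989] [ 7.53945858e-01  6.56934994e-01 -1.29153623e-03 -6.22608732e-04]
```

Go x +3 mm, then down to .055.

Request:
step_arm(commands=[0.003,0.001,-0.03,0,0,0,-1,0,0,-0.04,0,0,0,-1,0,0,-0.02,0,0,0,-1,0,0,-0.005,0,0,0,-1,0,0,0,0,0,0,-1])

```text
t: 11.9
eef_pos: [0.5487, 0.1791, 0.0773]
orientation: [0.754, 0.657, -0.001, -0.0]
contact_force: [-0.1, 0.3, -1.1]
opening: 0.031
finger_force: 35.0
```

Request:
step_arm(commands=[0,0,-0.006,0,0,0,-1,0,0,-0.006,0,0,0,-1,0,0,-0.005,0,0,0,-1,0,0,-0.003,0,0,0,-1,0,0,0,0,0,0,-1])

```text
t: 12.4
eef_pos: [0.549, 0.1801, 0.0574]
orientation: [0.754, 0.657, -0.0, -0.0]
contact_force: [0.9, -0.0, -1.1]
opening: 0.031
finger_force: 35.0
```

Request:
step_arm(commands=[0,0,-0.002,0,0,0,-1,0,0,-0.002,0,0,0,-1,0,0,-0.001,0,0,0,-1,0,0,0,0,0,0,-1,0,0,0,0,0,0,-1])

```text
t: 12.9
eef_pos: [0.5493, 0.1801, 0.0528]
orientation: [0.754, 0.657, 0.0, 0.0]
contact_force: [-0.2, 0.1, -0.6]
opening: 0.0313
finger_force: 35.1
```

Request:
step_arm(commands=[0,0,0,0,0,0,1,0,0,0,0,0,0,1,0,0,0,0,0,0,1,0,0,0,0,0,0,1,0,0,0.03,0,0,0,1])

```text
t: 13.4
eef_pos: [0.5462, 0.1796, 0.0794]
orientation: [0.754, 0.657, -0.003, -0.002]
contact_force: [0.2, 0.7, -0.2]
opening: 0.0852
finger_force: 0.0
```

Request:
step_arm(commands=[0,0,0.05,0,0,0,1,0,0,0.05,0,0,0,1,-0.02,-0.05,0,0,0,0,1,-0.02,-0.05,0,0,0,0,1,-0.02,-0.05,0,0,0,0,1])

```text
t: 13.9
eef_pos: [0.493, 0.0398, 0.1834]
orientation: [0.753, 0.658, 0.0, 0.001]
contact_force: [0.2, -1.0, -1.0]
opening: 0.0857
finger_force: 0.0
```

Request:
step_arm(commands=[0,0,0,0,0,0,1,0,0,0,0,0,0,1])

```text
t: 14.1
eef_pos: [0.4935, 0.0399, 0.1831]
orientation: [0.755, 0.656, 0.0, 0.0]
contact_force: [-0.2, -0.2, 0.1]
opening: 0.0853
finger_force: 0.0
```

```bash
python3 - <<'E'
from h import *
s=sense();print(s["t"],s["eef_pos"],s["opening"]); C=cam("wrist",s);im=grab_frame("wrist")
save("w6",im,None,1.25);np.savez("pics/w6C.npz",*C);np.save("pics/w6.npy",im)
print(proj(C,[[.548,.179,.091],[.548,.179,.116],[.536,.1,.098],[.56,.258,.04]])*1.25)
E
```

```text
14.1 [0.49351388 0.03985146 0.18313839] 0.08530382331978557
[[ 470.17729028  -11.42000512]
 [ 479.01321111  -29.31423531]
 [ 464.58685446  149.15333194]
 [ 462.33804769 -130.44327339]]
```

View pics/w6.png

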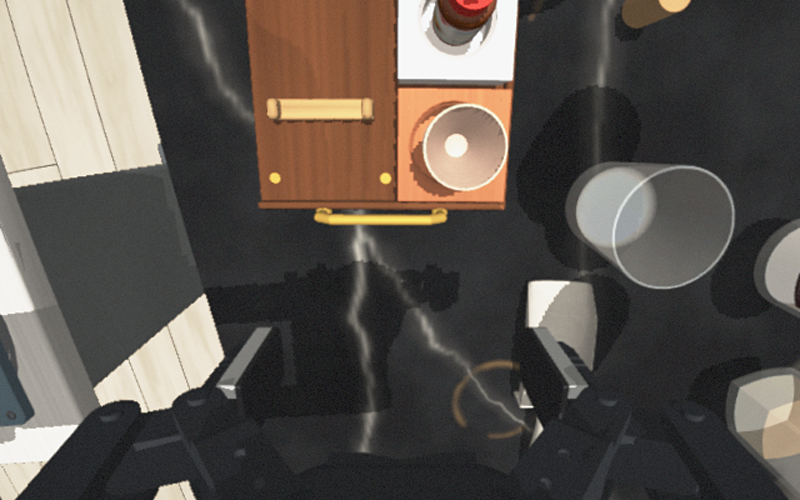

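Bottle stands in the white well (collar at the top edge (470,0)). Next: the stopper.

Request:
step_arm(commands=[-0.014,-0.046,0,0,0,0,1,-0.014,-0.047,0,0,0,0,1,-0.014,-0.047,0,0,0,0,1,-0.014,-0.047,0,0,0,0,1,-0.0165,-0.047,0,0,0,0,1])

```text
t: 14.65
eef_pos: [0.4218, -0.1937, 0.1829]
orientation: [0.753, 0.658, 0.0, 0.0]
contact_force: [0.1, -0.6, 0.1]
opening: 0.0851
finger_force: 0.0
```

Request:
step_arm(commands=[0,0,-0.03,0,0,0,1,0,0,-0.04,0,0,0,1,0,0,-0.04,0,0,0,1,0,0,-0.02,0,0,0,1,0,0,0,0,0,0,1])

```text
t: 15.15
eef_pos: [0.4201, -0.1907, 0.0499]
orientation: [0.753, 0.658, -0.0, -0.003]
contact_force: [-0.9, 1.2, 0.6]
opening: 0.0854
finger_force: 0.0
```

Request:
step_arm(commands=[0,0,0,0,0,0,1])

```text
t: 15.25
eef_pos: [0.4221, -0.1925, 0.0529]
orientation: [0.753, 0.658, 0.0, -0.0]
contact_force: [0.6, -0.3, 0.1]
opening: 0.0855
finger_force: 0.0
```

Request:
step_arm(commands=[-0.001,-0.001,-0.015,0,0,0,1,0,0,-0.01,0,0,0,1,0,0,-0.0045,0,0,0,1,0,0,0,0,0,0,1,0,0,0,0,0,0,-1], grip_force=30)

```text
t: 15.75
eef_pos: [0.4205, -0.1943, 0.0238]
orientation: [0.754, 0.657, 0.0, 0.0]
contact_force: [-0.1, 0.9, 0.5]
opening: 0.0731
finger_force: 0.0
```

Request:
step_arm(commands=[0,0,0,0,0,0,-1,0,0,0,0,0,0,-1,0,0,0,0,0,0,-1,0,0,0,0,0,0,-1,0,0,0,0,0,0,-1])

```text
t: 16.25
eef_pos: [0.4202, -0.1943, 0.0235]
orientation: [0.754, 0.657, 0.0, 0.0]
contact_force: [-0.6, -0.3, 2.3]
opening: 0.0186
finger_force: 29.7
```

Request:
step_arm(commands=[0,0,0,0,0,0,-1,0,0,0,0,0,0,-1])

```text
t: 16.45
eef_pos: [0.4202, -0.1943, 0.0235]
orientation: [0.754, 0.657, 0.0, 0.0]
contact_force: [-0.1, -0.3, 4.8]
opening: 0.0183
finger_force: 29.7
```

Request:
step_arm(commands=[0,0,0.02,0,0,0,-1,0,0,0.05,0,0,0,-1,0,0,0.05,0,0,0,-1,0,0,0.04,0,0,0,-1,0,0,0,0,0,0,-1])

```text
t: 16.95
eef_pos: [0.423, -0.1963, 0.1888]
orientation: [0.754, 0.657, 0.001, 0.006]
contact_force: [1.2, -0.6, -0.6]
opening: 0.0183
finger_force: 29.5
```

```bash
python3 - <<'E'
from h import *
s=sense();print(s["t"],s["eef_pos"],s["opening"],s["finger_force"]); C=cam("wrist",s);im=grab_frame("wrist");np.save("pics/w7.npy",im)
save("w7",im,(220,180,420,370),3)
p=np.array(s["eef_pos"]);print((proj(C,[p+[0,0,.024],p+[0,0,-.003],p+[0,0,-.023]])-[220,180])*3)
E
```

```text
16.95 [ 0.42295034 -0.19630547  0.18876097] 0.018281482717195416 29.535330533981323
[[307.94775069 344.79755924]
 [305.73740845 252.38885507]
 [304.50209255 200.71198968]]
```

View pics/w7.png

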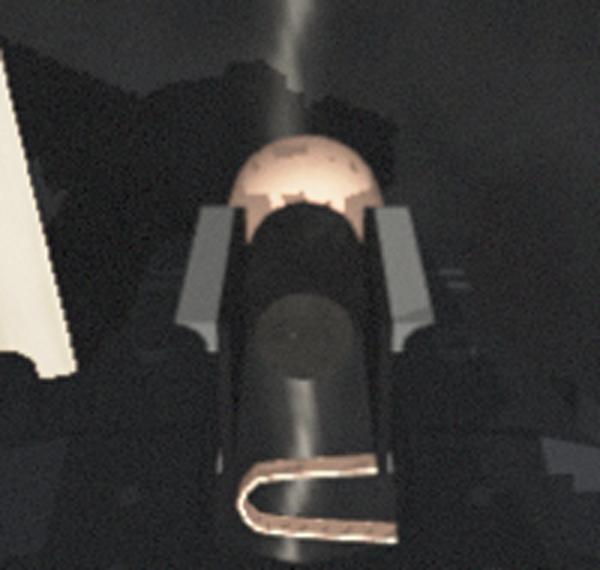

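Stopper held upright, plug top at (307,336).

Request:
step_arm(commands=[0.013,0.04,0,0,0,0,-1,0.014,0.045,0,0,0,0,-1,0.014,0.045,0,0,0,0,-1,0.014,0.045,0,0,0,0,-1,0.014,0.045,0,0,0,0,-1])

```text
t: 17.5
eef_pos: [0.4881, 0.0278, 0.1812]
orientation: [0.754, 0.657, -0.001, -0.001]
contact_force: [0.7, -0.7, -0.1]
opening: 0.0183
finger_force: 29.5
```

Request:
step_arm(commands=[0.014,0.045,0,0,0,0,-1,0.014,0.045,0,0,0,0,-1,0.014,0.045,0,0,0,0,-1,0.014,0.045,0,0,0,0,-1,0.014,0.045,0,0,0,0,-1])

```text
t: 18.0
eef_pos: [0.5581, 0.2526, 0.1805]
orientation: [0.754, 0.657, -0.002, -0.001]
contact_force: [0.2, -0.6, -0.2]
opening: 0.0185
finger_force: 29.5
```

Request:
step_arm(commands=[0.001,0.006,0,0,0,0,-1,0,0,0,0,0,0,-1,0,0,0,0,0,0,-1])

```text
t: 18.3
eef_pos: [0.559, 0.2558, 0.1815]
orientation: [0.754, 0.657, -0.002, -0.001]
contact_force: [0.6, -0.4, -0.8]
opening: 0.0183
finger_force: 29.5
```

```bash
python3 - <<'E'
from h import *
s=sense();print(s["t"],s["eef_pos"],s["orientation"])
E
```

```text
18.3 [0.55899247 0.25579982 0.18149405] [ 7.53848139e-01  6.57046277e-01 -1.70867059e-03 -5.03023213e-04]
```

Request:
step_arm(commands=[0.001,0.001,-0.03,0,0,0,-1,0,0,-0.04,0,0,0,-1,0,0,-0.03,0,0,0,-1,0,0,-0.01,0,0,0,-1,0,0,0,0,0,0,-1])

```text
t: 18.8
eef_pos: [0.5599, 0.2561, 0.0718]
orientation: [0.754, 0.656, -0.002, -0.001]
contact_force: [0.2, 0.9, -1.0]
opening: 0.0182
finger_force: 29.5
```

Request:
step_arm(commands=[0,0,-0.006,0,0,0,-1,0,0,-0.006,0,0,0,-1,0,0,-0.005,0,0,0,-1,0,0,-0.003,0,0,0,-1,0,0,0,0,0,0,-1])

```text
t: 19.3
eef_pos: [0.5609, 0.2579, 0.053]
orientation: [0.754, 0.657, -0.0, -0.0]
contact_force: [-0.5, -0.5, -0.7]
opening: 0.0186
finger_force: 29.5
```

Request:
step_arm(commands=[0,0,-0.002,0,0,0,-1,0,0,-0.002,0,0,0,-1,0,0,-0.001,0,0,0,-1,0,0,0,0,0,0,-1,0,0,0,0,0,0,-1])

```text
t: 19.8
eef_pos: [0.5611, 0.2579, 0.0483]
orientation: [0.754, 0.657, 0.0, 0.0]
contact_force: [1.1, -0.5, -1.0]
opening: 0.0184
finger_force: 29.5
```

Request:
step_arm(commands=[0,0,0,0,0,0,1,0,0,0,0,0,0,1,0,0,0,0,0,0,1,0,0,0,0,0,0,1,0,0,0,0,0,0,1])

```text
t: 20.3
eef_pos: [0.5611, 0.2579, 0.0483]
orientation: [0.754, 0.657, 0.0, 0.0]
contact_force: [-0.5, 0.6, 0.2]
opening: 0.0854
finger_force: 0.0
```

Request:
step_arm(commands=[0,0,0.03,0,0,0,1,0,0,0.05,0,0,0,1,0,0,0.05,0,0,0,1,-0.015,-0.05,0,0,0,0,1,-0.015,-0.05,0,0,0,0,1])

```text
t: 20.8
eef_pos: [0.5335, 0.1622, 0.1806]
orientation: [0.753, 0.658, 0.002, 0.002]
contact_force: [0.7, -2.0, -0.1]
opening: 0.0852
finger_force: 0.0
```

Request:
step_arm(commands=[-0.01,-0.04,0,0,0,0,1,0,0,0,0,0,0,1,0,0,0,0,0,0,1])

```text
t: 21.1
eef_pos: [0.5225, 0.1214, 0.1786]
orientation: [0.755, 0.656, 0.0, 0.0]
contact_force: [0.6, -0.0, -0.6]
opening: 0.085
finger_force: 0.0
```

```bash
python3 - <<'E'
from h import *
s=sense();print(s["t"],s["eef_pos"],s["opening"]); C=cam("wrist",s);im=grab_frame("wrist")
save("w8",im,None,1.25)
print(proj(C,[[.548,.179,.091],[.536,.1,.098],[.56,.258,.071],[.56,.258,.044]])*1.25)
E
```

```text
21.1 [0.5224533  0.1213546  0.17862854] 0.08503695003718109
[[433.76166264 157.92402488]
 [429.96464942 297.85406133]
 [435.58235138   7.27086294]
 [432.06218778  19.78320574]]
```

View pics/w8.png

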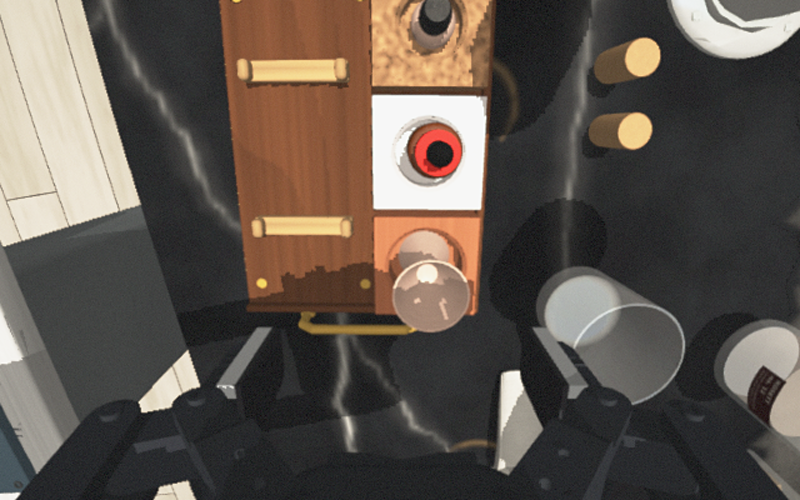

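All three stand in their wells: plug (437,15), collar (437,152), jigger (431,297). Now the tongs: hover above and measure by mask.

Request:
step_arm(commands=[-0.007,-0.045,0.01,0,0,0,1,-0.007,-0.048,0.01,0,0,0,1,-0.007,-0.048,0,0,0,0,1,-0.007,-0.048,0,0,0,0,1,-0.007,-0.048,0,0,0,0,1])

```text
t: 21.65
eef_pos: [0.4879, -0.1154, 0.1984]
orientation: [0.753, 0.658, 0.0, 0.0]
contact_force: [1.4, -0.1, -0.6]
opening: 0.0852
finger_force: 0.0
```

Request:
step_arm(commands=[-0.007,-0.048,0,0,0,0,1,-0.007,-0.048,0,0,0,0,1,-0.007,-0.048,0,0,0,0,1,-0.007,-0.048,0,0,0,0,1,-0.007,-0.048,0,0,0,0,1])

```text
t: 22.15
eef_pos: [0.4533, -0.356, 0.1981]
orientation: [0.753, 0.658, 0.0, 0.0]
contact_force: [-0.1, 1.3, 0.9]
opening: 0.0853
finger_force: 0.0
```

Request:
step_arm(commands=[0,-0.044,0,0,0,0,1,0,0,0,0,0,0,1,0,0,0,0,0,0,1])

```text
t: 22.45
eef_pos: [0.4531, -0.399, 0.1973]
orientation: [0.754, 0.657, 0.0, -0.001]
contact_force: [-0.3, 1.2, -0.2]
opening: 0.0853
finger_force: 0.0
```

```bash
python3 - <<'E'
from h import *
s=sense();print(s["t"],s["eef_pos"]); C=cam("wrist",s);im=grab_frame("wrist")
np.save("pics/w9.npy",im); np.savez("pics/w9C.npz",*C)
u=proj(C,[[.45,-.408,.006],[.37,-.39,.006],[.53,-.43,.006]]);print(u)
m=[]
for b in blobs(im,(0,40,75),(25,255,255),(150,60,520,330),15):
    w=cast(C,b[:,0],.006)[:,:2]; print(cv2.boundingRect(b),w.min(0).round(3),w.max(0).round(3)); 
    if w[:,0].min()>.34 and w[:,0].max()<.56 and w[:,1].max()<-.36 and w[:,1].min()>-.47: m.append(w)
w=np.vstack(m); r=cv2.minAreaRect((w*1000).astype(np.float32)); print(r)
save("w9",im,(100,60,540,360),1.8)
E
```

```text
22.45 [ 0.45313764 -0.39899938  0.19732842]
[[319.93927525 188.08051196]
 [241.77577243 181.68711392]
 [397.53205075 198.10531854]]
(214, 308, 18, 22) [ 0.297 -0.566] [ 0.32  -0.538]
(150, 273, 12, 40) [ 0.225 -0.533] [ 0.241 -0.481]
(458, 264, 62, 63) [ 0.593 -0.614] [ 0.669 -0.523]
(450, 258, 52, 16) [ 0.584 -0.528] [ 0.644 -0.513]
(444, 253, 53, 20) [ 0.577 -0.526] [ 0.637 -0.507]
(242, 168, 157, 43) [ 0.368 -0.44 ] [ 0.532 -0.383]
(150, 124, 31, 110) [ 0.288 -0.437] [ 0.291 -0.319]
((449.3171691894531, -408.3372497558594), (45.625892639160156, 162.8423614501953), 80.41394805908203)
```

View pics/w9.png

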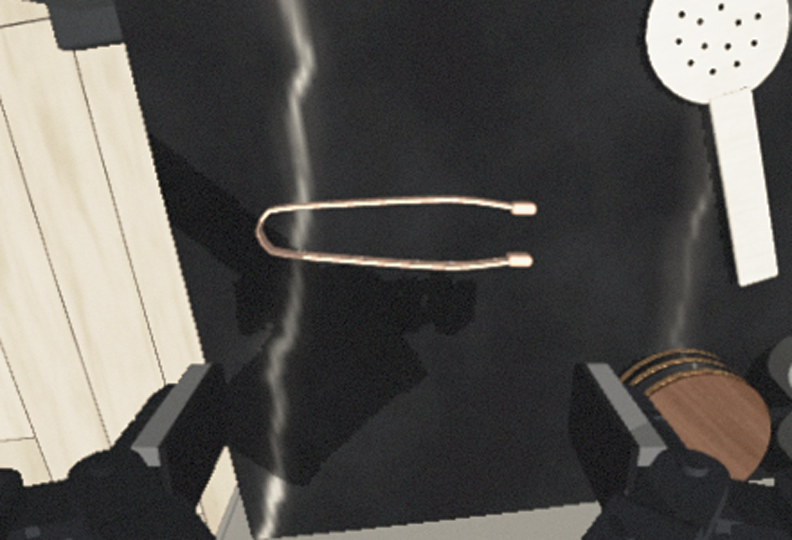

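Tongs seen whole: bend (258,230), tips (537,209)/(531,260); centre (.449,-.408), axis -9.6°. Turn +1.54 and descend.

Request:
step_arm(commands=[-0.002,-0.003,-0.01,0,0,0.14,1,-0.002,-0.003,-0.01,0,0,0.14,1,0,-0.003,-0.01,0,0,0.14,1,0,0,-0.01,0,0,0.14,1,0,0,-0.01,0,0,0.14,1], grip_force=50)

```text
t: 23.0
eef_pos: [0.4495, -0.4057, 0.1482]
orientation: [0.479, 0.878, 0.0, 0.0]
contact_force: [0.1, -0.7, 0.4]
opening: 0.0856
finger_force: 0.0
```

Request:
step_arm(commands=[0,0,-0.01,0,0,0.14,1,0,0,-0.01,0,0,0.14,1,0,0,-0.01,0,0,0.14,1,0,0,-0.01,0,0,0.14,1,0,0,-0.01,0,0,0.14,1])

```text
t: 23.5
eef_pos: [0.4496, -0.4056, 0.0982]
orientation: [0.149, 0.989, 0.0, 0.0]
contact_force: [0.2, -0.1, 0.9]
opening: 0.0854
finger_force: 0.0
```

Request:
step_arm(commands=[0,0,-0.01,0,0,0.14,1,0,0,0,0,0,0,1,0,0,0,0,0,0,1,0,0,0,0,0,0,1])

```text
t: 23.9
eef_pos: [0.4491, -0.4074, 0.0891]
orientation: [0.085, 0.996, -0.0, 0.0]
contact_force: [-0.5, -0.8, 0.4]
opening: 0.0852
finger_force: 0.0
```

```bash
python3 - <<'E'
from h import *
s=sense();print(s["t"],s["eef_pos"]);M=R.from_quat(s["orientation"]).as_matrix(); print(M[:,2],np.degrees(np.arctan2(M[1,1],M[0,1])),np.degrees(s["q"]).round())
E
```

```text
23.9 [ 0.44912315 -0.40744423  0.08906445]
[ 7.54319239e-04 -8.22866059e-04 -9.99999377e-01] 80.29972093186846 [ -53.   28.   90.    0.   62. -133.]
```

Aligned. Down 87 mm to about z = .002.

Request:
step_arm(commands=[0,-0.001,-0.03,0,0,0,1,0,0,-0.03,0,0,0,1,0,0,-0.015,0,0,0,1,0,0,-0.007,0,0,0,1,0,0,0,0,0,0,1])

```text
t: 24.4
eef_pos: [0.4483, -0.4086, 0.0059]
orientation: [0.084, 0.996, 0.0, -0.0]
contact_force: [-0.3, 0.2, -0.2]
opening: 0.0854
finger_force: 0.0
```

Request:
step_arm(commands=[0,0,-0.003,0,0,0,1,0,0,-0.002,0,0,0,1,0,0,0,0,0,0,1])

```text
t: 24.7
eef_pos: [0.4486, -0.4093, 0.0019]
orientation: [0.084, 0.996, -0.0, 0.0]
contact_force: [0.4, 0.1, 0.1]
opening: 0.0856
finger_force: 0.0
```

Request:
step_arm(commands=[0,0,0,0,0,0,-1,0,0,0,0,0,0,-1,0,0,0,0,0,0,-1,0,0,0,0,0,0,-1,0,0,0,0,0,0,-1])

```text
t: 25.2
eef_pos: [0.4486, -0.4093, 0.0018]
orientation: [0.084, 0.996, -0.0, 0.0]
contact_force: [-0.1, 0.9, 3.3]
opening: 0.0427
finger_force: 51.1
```

Request:
step_arm(commands=[0,0,0,0,0,0,-1,0,0,0.01,0,0,0,-1,0,0,0.02,0,0,0,-1,0,0,0,0,0,0,-1,0,0,0,0,0,0,-1])

```text
t: 25.7
eef_pos: [0.4485, -0.4091, 0.0315]
orientation: [0.084, 0.996, -0.0, 0.0]
contact_force: [-0.0, 0.3, -1.3]
opening: 0.0422
finger_force: 50.9
```

Request:
step_arm(commands=[0,0,0.03,0,0,0,-1,0,0,0.045,0,0,0,-1,0,0.02,0.045,0,0,0,-1,0,0.04,0.03,0,0,0,-1,0,0.045,0.02,0,0,-0.141,-1])

```text
t: 26.2
eef_pos: [0.4486, -0.3042, 0.2028]
orientation: [0.156, 0.988, -0.001, 0.001]
contact_force: [0.8, 0.4, -0.8]
opening: 0.0423
finger_force: 51.1
```

Request:
step_arm(commands=[0,0.045,0,0,0,-0.141,-1,0,0.045,0,0,0,-0.141,-1,0,0.045,0,0,0,-0.141,-1,0,0.045,0,0,0,-0.141,-1,0,0.045,0,0,0,-0.141,-1])

```text
t: 26.7
eef_pos: [0.4476, -0.0799, 0.2003]
orientation: [0.484, 0.875, 0.0, -0.001]
contact_force: [0.9, 0.9, -0.8]
opening: 0.0422
finger_force: 51.1
```

Request:
step_arm(commands=[0,0.045,0,0,0,-0.141,-1,0,0.045,0,0,0,-0.141,-1,0,0.045,0,0,0,-0.141,-1,0,0.045,0,0,0,-0.141,-1,0,0.045,0,0,0,-0.141,-1])

```text
t: 27.2
eef_pos: [0.4485, 0.1254, 0.2003]
orientation: [0.736, 0.677, -0.001, -0.001]
contact_force: [0.9, 0.5, -0.8]
opening: 0.0419
finger_force: 51.1
```

Request:
step_arm(commands=[0.008,0.04,0,0,0,0,-1,0,0,0,0,0,0,-1,0,0,0,0,0,0,-1,0,0,0,0,0,0,-1])

```text
t: 27.6
eef_pos: [0.4569, 0.163, 0.2005]
orientation: [0.734, 0.679, -0.001, -0.0]
contact_force: [-0.5, -0.2, -0.2]
opening: 0.0424
finger_force: 51.0
```

```bash
python3 - <<'E'
from h import *
s=sense();print(s["t"],s["eef_pos"],s["opening"]);M=R.from_quat(s["orientation"]).as_matrix(); print(M[:,2],np.degrees(np.arctan2(M[1,1],M[0,1])),np.degrees(s["q"]).round())
E
```

```text
27.6 [0.4568696  0.16297499 0.20052916] 0.04237251877542313
[-1.64033699e-03 -6.63204966e-04 -9.99998435e-01] -4.478882284409743 [ 6. 10. 99. -0. 71. 11.]
```

Request:
step_arm(commands=[0,0.029,0,0,0,-0.068,-1,0,0,-0.04,0,0,0,-1,0,0,-0.045,0,0,0,-1,0,0,-0.03,0,0,0,-1,0,0,0,0,0,0,-1])

```text
t: 28.1
eef_pos: [0.4539, 0.1906, 0.0824]
orientation: [0.758, 0.653, -0.004, -0.002]
contact_force: [-0.6, -0.8, -1.0]
opening: 0.0421
finger_force: 51.1
```

Request:
step_arm(commands=[0,0,-0.02,0,0,0,-1,0,0,-0.01,0,0,0,-1,0,0,0,0,0,0,-1])

```text
t: 28.4
eef_pos: [0.4572, 0.192, 0.0563]
orientation: [0.757, 0.653, -0.001, -0.0]
contact_force: [0.2, 0.6, -0.7]
opening: 0.0426
finger_force: 51.1
```

```bash
python3 - <<'E'
from h import *
s=sense();print(s["t"],s["eef_pos"]);M=R.from_quat(s["orientation"]).as_matrix(); print(M[:,2],np.degrees(np.arctan2(M[1,1],M[0,1])))
C=cam("wrist",s);im=grab_frame("wrist");np.save("pics/w10.npy",im)
E
```

```text
28.4 [0.45724095 0.19196526 0.0562772 ]
[-1.14169933e-03 -2.82296930e-04 -9.99999308e-01] -8.435402438021061
```

Pose right on target; lower to z = .021, then open only partly (block and rim close by).

Request:
step_arm(commands=[0,0,-0.012,0,0,0,-1,0,0,-0.01,0,0,0,-1,0,0,-0.008,0,0,0,-1,0,0,-0.003,0,0,0,-1,0,0,0,0,0,0,-1])

```text
t: 28.95
eef_pos: [0.4569, 0.1927, 0.0226]
orientation: [0.757, 0.654, -0.001, -0.0]
contact_force: [-0.3, -0.4, -0.4]
opening: 0.0424
finger_force: 51.1
```

Request:
step_arm(commands=[0,0,-0.001,0,0,0,-1,0,0,-0.001,0,0,0,-1,0,0,0,0,0,0,-1])

```text
t: 29.25
eef_pos: [0.4575, 0.1928, 0.0214]
orientation: [0.757, 0.654, 0.0, 0.0]
contact_force: [-0.4, 0.8, -0.1]
opening: 0.0426
finger_force: 51.1
```

Request:
step_arm(commands=[0,0,-0.001,0,0,0,-1,0,0,0,0,0,0,0.35,0,0,0,0,0,0,0.35,0,0,0,0,0,0,0.35,0,0,0,0,0,0,0.35])

```text
t: 29.75
eef_pos: [0.4575, 0.1927, 0.0204]
orientation: [0.757, 0.654, 0.0, 0.0]
contact_force: [0.0, 0.0, 0.7]
opening: 0.0575
finger_force: 0.0
```

Request:
step_arm(commands=[0,0,0.005,0,0,0,0.35,0,0,0.02,0,0,0,0.35,0,0,0.04,0,0,0,0.35,0,0,0.05,0,0,0,0.35,0,0,0.04,0,0,0,0.35])

```text
t: 30.25
eef_pos: [0.4576, 0.1928, 0.1781]
orientation: [0.757, 0.654, 0.001, 0.0]
contact_force: [0.8, -0.4, -0.2]
opening: 0.0578
finger_force: 0.0
```

Request:
step_arm(commands=[-0.01,-0.03,0.03,0,0,0,0.35,-0.01,-0.03,0.03,0,0,0,0.35,0,-0.03,0.02,0,0,0,0.35,0,0,0,0,0,0,0.35,0,0,0,0,0,0,0.35])

```text
t: 30.75
eef_pos: [0.4375, 0.1025, 0.2558]
orientation: [0.757, 0.653, 0.001, 0.0]
contact_force: [0.3, -0.1, -0.1]
opening: 0.0577
finger_force: 0.0
```

```bash
python3 - <<'E'
from h import *
s=sense();print(s["t"],s["eef_pos"],s["opening"]);C=cam("wrist",s);im=grab_frame("wrist")
print(proj(C,[[.457,.192,.024],[.536,.1,.098],[.548,.179,.116],[.56,.258,.071]]))
a=cv2.resize(im[:310],(800,388))[:,:,::-1]
t=grab_frame("top")[150:250,160:360]; 
cv2.imwrite("pics/fin.png",np.vstack([a,cv2.resize(t,(424,212),interpolation=cv2.INTER_CUBIC)[:,:,::-1].copy() if 0 else np.hstack([cv2.resize(t,(424,212),interpolation=cv2.INTER_CUBIC)[:,:,::-1],np.zeros((212,376,3),np.uint8)])]))
m=[]
for lo,hi in(((0,40,75),(25,130,255)),):
    for b in blobs(im,lo,hi,(120,20,600,310),15): print(cv2.boundingRect(b),cv2.minAreaRect((cast(C,b[:,0],.024)[:,:2]*1000).astype(np.float32)))
E
```

```text
30.75 [0.43749821 0.10246239 0.25583129] 0.05769287272209858
[[327.02019493  88.46841738]
 [425.8482627  174.71761439]
 [441.22638722  83.73091861]
 [431.58619649  -6.72407473]]
(166, 262, 26, 48) ((232.7567138671875, -20.05783462524414), (75.88262176513672, 21.364316940307617), 44.48176574707031)
(192, 221, 33, 86) ((270.8098449707031, 5.794338226318359), (131.73338317871094, 29.869070053100586), 64.72471618652344)
(388, 142, 64, 57) ((549.132568359375, 85.93069458007812), (60.10432815551758, 78.71025848388672), 68.3250961303711)
(120, 122, 17, 38) ((223.07839965820312, 170.2208251953125), (43.65360641479492, 19.04522132873535), 71.79676055908203)
(154, 98, 32, 32) ((281.5603942871094, 192.3657684326172), (31.497194290161133, 36.432838439941406), 84.47639465332031)
(200, 97, 11, 24) ((320.85906982421875, 191.5850830078125), (5.550862789154053, 25.869699478149414), 0.9312246441841125)
(397, 71, 12, 29) ((537.9300537109375, 183.97958374023438), (29.05058479309082, 10.777670860290527), 80.54032897949219)
(407, 65, 19, 37) ((551.4866333007812, 185.02784729003906), (37.706783294677734, 1
[... 163 characters left out ...]
2, 115) ((235.27542114257812, 215.27011108398438), (121.62535095214844, 25.597307205200195), 89.0997543334961)
(135, 30, 20, 71) ((266.3119201660156, 246.21885681152344), (3.273649215698242, 72.57161712646484), 0.36932894587516785)
(517, 20, 47, 26) ((690.2850952148438, 220.63693237304688), (51.83428192138672, 22.86182975769043), 5.945846080780029)
(374, 20, 83, 37) ((555.9359741210938, 232.3928985595703), (34.89871597290039, 86.68095397949219), 87.01612091064453)
(292, 20, 71, 144) ((456.1844482421875, 185.22198486328125), (149.3904266357422, 74.609375), 81.61180877685547)
(183, 20, 11, 39) ((318.9132080078125, 263.8263854980469), (3.917193651199341, 38.122398376464844), 0.3018319010734558)
```

View pics/fin.png

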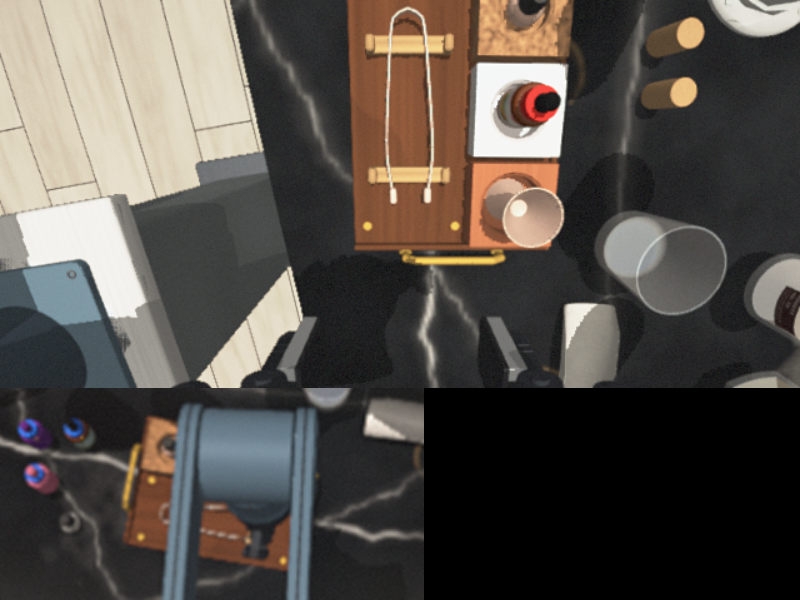

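Tongs lie centred across both saddles (bend (408,10), tips at y 202, saddles at y 43 and 175). All three pieces stand in their wells and the unwanted ones have not moved.

```bash
python3 -c "
from cell import hand_in
print(hand_in())"
```

```text
the job is handed in; nothing more can be done
None
```

I handed the job in at about 31 s of the 104 s limit; the last pictures show the jigger, white-label bitters and copper stopper upright in their wells, the tongs centred on both saddles, and the unwanted pieces where they were, but the hand-in returned no verdict.

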